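# Clamp a bound report square in a twin-screw press

### The job

Slide the bound report back along the bed of the desk press until its spine edge sits flush against the back stop. Then screw the clamp bar down on it with the two knobs, turning them alternately in small steps so that neither end of the bar ever gets more than about 4 mm ahead of the other, until the bar is level and grips the report firmly with about 100 N, without crushing it. Let go at the end, and leave the other things on the desk where they are.

Things in the scene. Friction and masses are not known exactly. Their poses are not given: they have to be found in the camera images.
- press: Desk-top binding press, fixed. Origin on the desk top midway between its two vertical screws; x points to the back stop (away from the open side), y to the left knob, z up. Grey bed x -130 to +70 mm, 310 mm in y, its top 22 mm above the desk. Screws at y = +-120 mm. Behind each a post (x 30 to 60 mm) carries a bearing arm, 30 mm wide, to x = -15 mm, its top 125 mm above the desk.
- stop (a point): Middle of the front face of the back stop, at x = 50 mm of the press, 8 mm above the bed. The stop is a straight steel ledge along the press's y, 150 mm wide and 16 mm high on the bed; the report's spine edge is to lie flush against it.
- report: Loose bound report with card covers, a stiff block 120 mm (x, spine edge at +x) by 130 mm (y) by 30 mm thick, 0.42 kg, origin at the centre of its underside. It lies on the bed under the bar, 35 to 55 mm short of the back stop; flush against the stop its origin is at x = -10 mm of the press.
- clamp_bar: Aluminium bar across the press, 34 mm in x, 272 in y, 20 thick, origin at its centre, axes as the press. Under it, 50 mm left and right of the middle, are two stiffly sprung rubber feet on packing of unknown thickness: their soles lie 22 to 30 mm under the origin and start 2 to 11 mm above the report, so contact must be felt at the knobs. From contact, 1 mm further down of the whole bar adds 60 N.
- knob_left_grip (a point): Point on the vertical axis of the left knob at the height to grip, 164 mm above the desk. Both knobs are round, fluted, black plastic, 44 mm in diameter, from 148 to 176 mm above the desk (23 mm clear over the bearing arm). They stay at this height as they turn and can be gripped from above at any yaw; grip them hard, so as not to slip.
- knob_right_grip (a point): The same point of the right knob.
- knob_left (a joint): Turn angle (rad) of the left knob (at +y of the press), range 0 to 7, 0 at the start (bar raised and level). Grows clockwise seen from above, lowering the left end of the clamp bar 4.5 mm per rad. Dry friction: 0.42 N m to turn free, and it stays where it is let go. Each newton borne by its end of the bar adds 0.0045 N m: 50 N an end (100 N in all) feels like 0.225 N m more than free.
- knob_right (a joint): The same for the right knob (at -y of the press), which lowers the right end of the bar.
- bottle: Purple drinking bottle, 68 mm diameter, 210 mm tall, upright, a bystander; origin at the centre of its underside.
- mug: White mug, 82 mm diameter, 95 mm tall, a bystander; origin at the centre of its underside.
- stapler: Black stapler, 135 by 36 by 47 mm, a bystander; origin at the centre of its underside.
- mouse: Black computer mouse, 105 by 60 by 32 mm, a bystander; origin at the centre of its underside.
There are look-alikes about, which are no part of the job. What is shaped like the report but green, purple or yellow is not meant.

How it is judged:
On the way, in this order (a step that is already met when the one before it is completed fails the run):
1. the report lies flush against the back stop, the bar not yet on it (x of report in the frame of press above -0.0135 m and angle between the x axis of report and the x axis of press, either way round below 0.04 rad and contact force between clamp_bar and report below 1 N), for 0.2 s.
2. the clamp bar bears on the report (contact force between clamp_bar and report above 5 N), for 0.1 s.
At the end, for the whole second after the job is handed in: The clamp bar presses on the report with 60 to 140 N and is level within 0.008 rad (about 2 mm between its ends); the report lies within 3.5 mm of the back stop and within 0.04 rad of square; knobs and report are at rest (contact force between clamp_bar and report between 60 and 140 N and angle between clamp_bar's own z axis and vertical below 0.008 rad and x of report in the frame of press above -0.0135 m and angle between the x axis of report and the x axis of press, either way round below 0.04 rad and velocity of joint each of knob_left, knob_right below 0.05 rad/s and linear speed of report below 0.01 m/s); the robot touches nothing.
It fails at once if the clamp bar is racked: one end about 5 mm ahead of the other (tilt over 0.02 rad) (angle between clamp_bar's own z axis and vertical above 0.02 rad).
It fails at once if the report is crushed: the bar presses on it with more than 180 N (contact force between clamp_bar and report above 180 N).
It fails at once if a bystander is shifted by more than 30 mm (distance of any of bottle, mug, stapler, mouse from where it was at the start of the episode above 0.03 m).
It also fails if it takes over 72 s, if anything falls off the work surface, if the arm or the gripper's body presses on something with over 40 N, if the wrist force passes 120 N, or if a joint passes its speed limit or range.

### The arm

A 7-joint arm with a two-finger parallel gripper is mounted at the origin on the work surface. World frame = base frame: x ahead of the robot, y to its left, z up, the work surface at z = 0. Lengths are in m, angles in rad, forces in N, time in s.
With the tool pointing down it reaches from about 0.4 to 0.85 m from the base axis. Payload 10.4 kg.
Tool frame: the origin (TCP) lies at the very end of the fingers, on their centre line; the grasp point (between the pads) lies r.pinch_z behind it (r.pinch_z is the distance from the TCP to the grasp point, in m); z points along the fingers, x is the direction in which the jaws open and shut, and the axes are right-handed (so a half turn about z gives the same grasp; the last joint's range is limited). The gripper opens to 87 mm and grips with 3 to 60 N. Pads are 19 mm wide; open, the fingers measure 117 mm over their backs; the gripper's body (75 mm by 190 mm) begins 51 mm behind the grasp point.
Start: joints at [1.117, 0.332, -0.065, 1.46, 0.022, 1.35, -0.088], TCP at [0.261, -0.568, 0.223] pointing down, gripper open.
Joint ranges: [-2.6, 2.6], [-0.5, 2.12], [-1.47, 1.34], [0.16, 2.42], [-1.27, 4.41], [0.06, 2.06], [-2.6, 2.6]. Speed limits (rad/s): [2.22, 2.22, 2.79, 2.79, 3.14, 3.14, 3.14].

### API

Orientations are given as a unit quaternion [x, y, z, w].
In Python, from bench import r gives the robot as it stands.
- The arm moves only by the tool carry_out, never from a script. Its argument "increments" is text: rows parted by semicolons, each of 7 numbers parted by spaces: the turn, a rotation vector about the tool's x, y, z in degrees, then the shift along the tool's x, y, z in m, then the finger opening in m, from 0 to 0.087. A call has exactly 5 rows; each row is the pose to reach, as a shift and turn from the pose measured when the call began, along the tool's axes at that moment; what a row does not reach only later rows make up. A row lasts 1/8 s, in which the tool goes at most 62.5 mm and 10.7 degrees, less where a joint would pass 70% of its speed; a pose out of reach is approached as far as the arm can. A call with a gripper value outside its range is refused whole. The fingers move at their own pace and stop on an object; "squeeze" is the grip in N (left out, the last holds). Time passes only in rows, so rows that repeat a pose let the fingers close, or fill a call up. It gives the time, the measured TCP pose, the force and the opening at its end, in the units of the state.
- r.read_state(): the state, without advancing time (a new reading comes with each control period).
- r.camera(name): name is "scene" or "top" or "wrist"; returns (picture, depth): 400x640x3 uint8, blue, green, red; 400x640 float32, m along the optical axis (not along the pixel's ray), 0 where there is no reading.
- r.camera_model(name): a dict with "K" (3x3 intrinsics, pixels), "extrinsics" (4x4, takes a point from camera to world coordinates). Camera axes: x right, y down, z forward; pixel columns grow to the right and rows downward; lengths in m; the calibration is good to about 2 mm. A picture is of the moment at which its call begins: read the wrist's pose just before it. camera_model takes no time and is no camera call; for the wrist camera it gives the pose at the moment of the call.
- r.close_job(): hands the job in, once; it reports no verdict.
The state is a dict: "time": time; "joint_positions": joint angles; "joint_vel": joint speeds; "joint_torque": joint torques, N m; "ee_pos": TCP position; "eef_rot": TCP orientation; "ft_force": force on the tool from outside, world axes, zero at the start; "torque": the same for the moment, N m; "width": finger opening in m.
Only numpy, scipy, OpenCV 4.12 (cv2) and the standard library are available. Lean on these libraries where they do the work, as an engineer would, in place of code of your own. Each camera call takes 0.05 s, during which the arm holds its last target.

## Working session

There is one attempt and no reset: what is moved stays moved. The work goes in short steps, Python scripts to look and compute and a tool call to move; the robot and the scene stay as the last step left them, time stands still between calls to the robot, and variables do not carry over. Pictures are saved under pics/ and viewed, and the job is handed in when it is done.

Besides the shell and the picture viewer there is one more tool, called after ">>>" as a command line: name --argument value ..., lists and objects as JSON in quotes. carry_out: Moves the arm, as the interface text tells. Its arguments: {"type":"object","properties":{"increments":{"type":"string"},"squeeze":{"type":"number"}},"required":["increments"]}

```bash
ls; mkdir -p pics
python3 - <<'E'
from bench import r
import cv2,numpy as np
s=r.read_state();print(s, r.pinch_z)
for n in ("scene","top"):
    im,d=r.camera(n);cv2.imwrite(f"pics/{n}0.png",im);np.save(f"pics/{n}0.npy",d)
    m=r.camera_model(n);print(n,np.round(m["K"],1).tolist(),np.round(m["extrinsics"],4).tolist())
    np.savez(f"pics/{n}m.npz",K=m["K"],E=m["extrinsics"])
E
```

```text
pics
{'time': 0.0, 'joint_positions': array([ 1.11739161,  0.33285777, -0.06470873,  1.46093759,  0.02159448,
        1.34988358, -0.08849975]), 'joint_vel': array([-0.0013404 ,  0.00122818, -0.00278984, -0.00144999,  0.00063883,
       -0.00079616,  0.00126429]), 'joint_torque': array([-7.08991411e-04, -6.23266983e+01,  2.39225262e-02, -3.89906788e+01,
       -6.14412641e-02,  3.96984885e-02,  1.05623174e-04]), 'ee_pos': array([ 0.26084384, -0.567547  ,  0.22176454]), 'eef_rot': array([ 8.41910645e-01, -5.39616515e-01, -6.00173051e-04, -3.51429033e-04]), 'ft_force': array([ 0.0498041 ,  0.09228748, -0.57514   ]), 'torque': array([0.06528224, 0.04471459, 0.03648842]), 'width': 0.0871151112884984} 0.0187
scene [[390.4, 0.0, 319.7], [0.0, 390.4, 198.6], [0.0, 0.0, 1.0]] [[-0.2899, 0.6906, -0.6626, 1.2421], [0.957, 0.2164, -0.1932, 0.1838], [0.01, -0.6901, -0.7236, 0.8788], [0.0, 0.0, 0.0, 1.0]]
top [[398.3, 0.0, 318.5], [0.0, 398.3, 202.9], [0.0, 0.0, 1.0]] [[0.014, -0.9751, 0.2212, 0.2737], [-0.9999, -0.0125, 0.0083, -0.0291], [-0.0054, -0.2213, -0.9752, 1.4223], [0.0, 0.0, 0.0, 1.0]]
```

View pics/scene0.png

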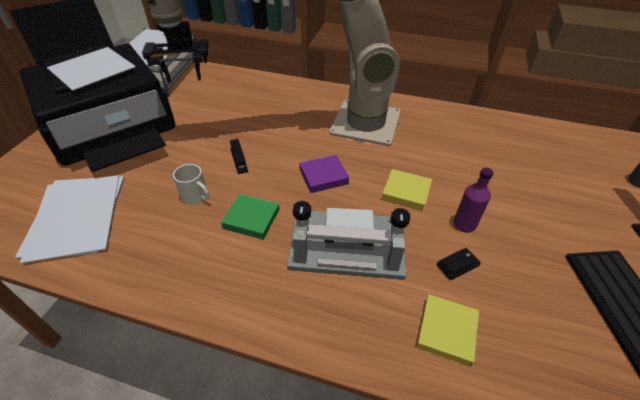

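View pics/top0.png

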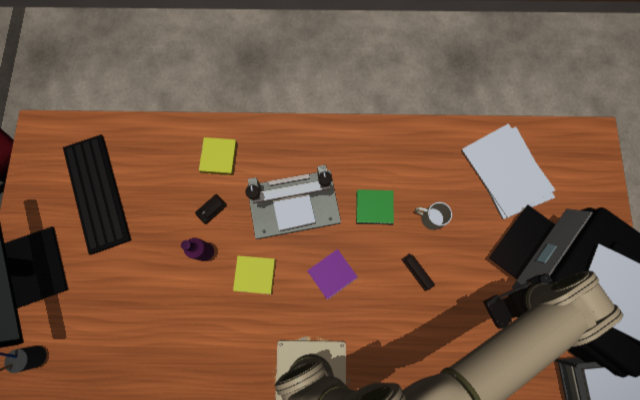

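Candidates for the report in the top image are the white block in the press (295,212), green (375,206), purple (332,274) and yellow (254,274) and (218,156). White paper stacks lie far right at (508,170). The white block on the press bed fits the description, so I'll check a close crop and measure.

```bash
cat > h.py <<'E'
import numpy as np,cv2
def cloud(n,d=None,K=None,E=None):
    if d is None: d=np.load(f"pics/{n}0.npy")
    if K is None: z=np.load(f"pics/{n}m.npz");K,E=z["K"],z["E"]
    v,u=np.mgrid[0:d.shape[0],0:d.shape[1]]
    P=np.stack([(u-K[0,2])/K[0,0]*d,(v-K[1,2])/K[1,1]*d,d],-1)
    W=P@E[:3,:3].T+E[:3,3]; W[d==0]=np.nan
    return W
E
python3 - <<'E'
from h import *
W=cloud("top");S=cloud("scene")
im=cv2.imread("pics/top0.png");sc=cv2.imread("pics/scene0.png")
a=cv2.resize(im[150:250,230:390],None,fx=5,fy=5,interpolation=cv2.INTER_CUBIC)[:, :800]
b=cv2.resize(sc[180:290,270:430],None,fx=5,fy=5,interpolation=cv2.INTER_CUBIC)
cv2.imwrite("pics/cropt.png",a);cv2.imwrite("pics/crops.png",b)
for p in [(295,215),(293,190),(253,185),(325,172),(375,206),(332,274),(254,274),(218,156),(197,248),(211,209),(418,272),(438,213)]:
    print(p,np.round(W[p[1],p[0]],3))
for n,C in (("top",W),("scene",S)):
    z=C[...,2]; m=(z>.148)&(z<.19)&(C[...,0]>.4)&(C[...,0]<.8)&(abs(C[...,1])<.3)
    k,l,st,c=cv2.connectedComponentsWithStats(m.astype(np.uint8))
    for i in range(1,k):
        if st[i,4]>15:
            q=C[l==i]; t=q[q[:,2]>np.percentile(q[:,2],60)]
            print(n,st[i],np.round([q.min(0),q.max(0)],3).tolist(),np.round(t.mean(0),4), np.round((t.min(0)+t.max(0))/2,4))
E
```

```text
(295, 215) [0.54  0.064 0.053]
(293, 190) [0.619 0.071 0.097]
(253, 185) [0.612 0.194 0.181]
(325, 172) [ 0.659 -0.038  0.178]
(375, 206) [ 0.58  -0.219  0.032]
(332, 274) [ 0.339 -0.067  0.03 ]
(254, 274) [0.335 0.202 0.03 ]
(218, 156) [0.762 0.356 0.03 ]
(197, 248) [0.409 0.367 0.155]
(211, 209) [0.562 0.366 0.032]
(418, 272) [ 0.348 -0.358  0.053]
(438, 213) [ 0.563 -0.451  0.004]
top [318 171  14  15 163] [[0.62, -0.058, 0.153], [0.663, -0.015, 0.184]] [ 0.6409 -0.0373  0.1802] [ 0.6417 -0.0352  0.181 ]
top [245 184  16  16 170] [[0.572, 0.175, 0.151], [0.617, 0.22, 0.185]] [0.5941 0.1974 0.1801] [0.5939 0.1982 0.1815]
scene [292 201  19  20 317] [[0.618, -0.062, 0.148], [0.663, -0.015, 0.181]] [ 0.6406 -0.0385  0.178 ] [ 0.6396 -0.0368  0.1788]
scene [390 208  21  21 335] [[0.569, 0.174, 0.15], [0.614, 0.22, 0.181]] [0.5914 0.1963 0.1779] [0.5914 0.1961 0.1789]
```

Run:
```python
import cv2,numpy as np
a=cv2.imread("pics/cropt.png");b=cv2.imread("pics/crops.png")
cv2.imwrite("pics/cropts.png",np.vstack([cv2.resize(a,(480,300)),cv2.resize(b,(436,300),interpolation=3)[:, :436] if 0 else cv2.copyMakeBorder(cv2.resize(b,(436,300)),0,0,0,44,0)]))
```

```text
(no output)
```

View pics/cropts.png

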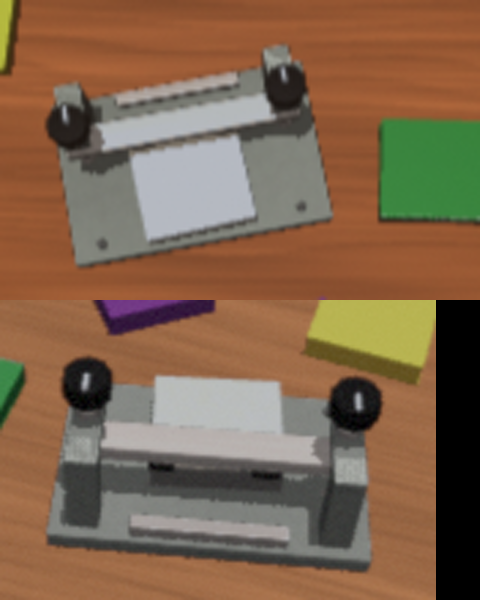

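The white block at top (295,215) has its top at z=0.053 and sits on the bed, so it is the report. The knobs measure 239 mm apart against 240 nominal. Next I'll fit the press frame and the report's pose.

Run:
```python
from h import *
L=np.array([.5925,.197]);R=np.array([.6405,-.0375])
L=L;o=(L+R)/2;y=(L-R)/np.linalg.norm(L-R);x=np.array([y[1],-y[0]])
print("o",o,"yaw",np.arctan2(x[1],x[0]),np.linalg.norm(L-R))
for n in("top","scene"):
    C=cloud(n);im=cv2.imread(f"pics/{n}0.png").astype(int)
    P=np.stack([(C[...,:2]-o)@x,(C[...,:2]-o)@y],-1)
    reg=(abs(P[...,0]+.03)<.13)&(abs(P[...,1])<.17)
    z=C[...,2]
    for nm,lo,hi in(("bed",.014,.03),("report",.045,.062),("bar",.07,.115)):
        m=reg&(z>lo)&(z<hi)
        if nm=="report": m&=(im.min(-1)>120)&(abs(P[...,1])<.085)&(P[...,0]<-.0)
        if nm=="bar": m&=(abs(P[...,0])<.03)&(abs(P[...,1])<.1)
        q=P[m]*1000
        if len(q)>5:
            print(n,nm,len(q),"rng",np.round(np.percentile(q,[1,99],axis=0)).tolist(),"z",np.round(np.median(z[m]),4),"rect",np.round(cv2.minAreaRect(q.astype(np.float32))[0],1),np.round(cv2.minAreaRect(q.astype(np.float32))[1:][0],1),round(cv2.minAreaRect(q.astype(np.float32))[2],2))
            if nm=="report":
                # front edge & side lines
                ys=np.arange(-55,56,10);f=[(yy,np.percentile(q[abs(q[:,1]-yy)<5][:,0],2)) for yy in ys if (abs(q[:,1]-yy)<5).sum()>3]
                print(np.round(f,1).tolist())
```

```text
o [0.6165  0.07975] yaw 0.20190187920310215 0.2393621732855883
top bed 2165 rng [[-127.0, -153.0], [68.0, 153.0]] z 0.024 rect [-27.4   0.4] [202.1 310.3] 0.02
top report 1054 rng [[-117.0, -61.0], [-16.0, 66.0]] z 0.0541 rect [-65.2   2.1] [103.9 130. ] 1.44
[[-55.0, -114.2], [-45.0, -113.0], [-35.0, -113.9], [-25.0, -115.6], [-15.0, -114.9], [-5.0, -115.2], [5.0, -115.1], [15.0, -116.4], [25.0, -116.6], [35.0, -116.7], [45.0, -116.4], [55.0, -116.5]]
top bar 614 rng [[-15.0, -98.0], [18.0, 98.0]] z 0.0966 rect [ 1.6 -0. ] [ 35.1 199.5] 0.32
scene bed 2780 rng [[-127.0, -153.0], [69.0, 151.0]] z 0.0233 rect [-31.1  -0.3] [202.9 310.2] 0.25
scene report 851 rng [[-121.0, -63.0], [-54.0, 65.0]] z 0.0534 rect [-87.1   0.6] [ 71.7 129. ] 0.65
[[-55.0, -117.1], [-45.0, -119.1], [-35.0, -119.8], [-25.0, -119.0], [-15.0, -118.7], [-5.0, -119.4], [5.0, -118.7], [15.0, -120.3], [25.0, -122.1], [35.0, -121.7], [45.0, -120.4], [55.0, -120.2]]
scene bar 1125 rng [[-18.0, -98.0], [16.0, 98.0]] z 0.095 rect [-1.3  0.1] [199.5  36.9] 89.95
```

```bash
cat >> h.py <<'E'
from scipy.spatial.transform import Rotation as Rr
O=np.array([.6165,.07975]);YAW=.2019
XP=np.array([np.cos(YAW),np.sin(YAW)]);YP=np.array([-XP[1],XP[0]])
def go(s,px,py,z,yawdeg):
    """target TCP at press coords px,py, world z, tool x yaw (world deg), pointing down"""
    t=np.r_[O+px*XP+py*YP,z]
    Rt=Rr.from_euler('z',yawdeg,degrees=True)*Rr.from_euler('x',180,degrees=True)
    Rc=Rr.from_quat(s["eef_rot"])
    print("turn",np.round((Rc.inv()*Rt).as_rotvec(degrees=True),2),"shift",np.round(Rc.inv().apply(t-s["ee_pos"]),4))
def show(s):
    Rc=Rr.from_quat(s["eef_rot"]);p=s["ee_pos"];ax=Rc.as_matrix()
    d=p[:2]-O
    print("t",round(s["time"],3),"press xy",np.round([d@XP*1e3,d@YP*1e3],1),"z",round(p[2]*1e3,1),"yaw",round(np.degrees(np.arctan2(ax[1,0],ax[0,0])),2),"tilt",np.round(np.degrees(np.arccos(-ax[2,2])),2),"F",np.round(s["ft_force"],2),"T",np.round(s["torque"],3),"w",round(s["width"]*1e3,1),"j7",round(s["joint_positions"][6],2))
E
python3 - <<'E'
from h import *
from bench import r
s=r.read_state();show(s);go(s,-.150,0.001,.16,-78.43)
E
```

```text
t 0.1 press xy [-478.2 -562.9] z 221.8 yaw -65.31 tilt 0.07 F [0.16 0.97 0.23] T [-0.041 -0.025  0.04 ] w 87.0 j7 -0.09
turn [1.000e-02 7.000e-02 1.312e+01] shift [-0.4746 -0.4477  0.0624]
```

>>> carry_out --increments "0 0 2.6 -0.04 -0.04 0 0.087; 0 0 5 -0.083 -0.079 0.005 0.087; 0 0 8 -0.127 -0.12 0.01 0.087; 0 0 11 -0.17 -0.16 0.015 0.087; 0 0 13.1 -0.213 -0.201 0.02 0.087"

```text
time: 0.72
ee_pos: [0.3547, -0.2881, 0.2018]
eef_rot: [0.774, -0.633, -0.001, -0.0]
ft_force: [1.6, -0.1, -0.2]
width: 0.087
```

Run:
```python
from h import *
from bench import r
s=r.read_state();show(s);go(s,-.150,0.001,.16,-78.43)
```

```text
t 0.725 press xy [-330.3 -307.9] z 201.8 yaw -78.5 tilt 0.07 F [ 1.6  -0.09 -0.21] T [ 0.02  -0.065  0.004] w 87.0 j7 -0.78
turn [ 0.03  0.06 -0.07] shift [-0.3091 -0.1799  0.042 ]
```

>>> carry_out --increments "0 0 0 -0.05 -0.03 0.005 0.087; 0 0 0 -0.1 -0.06 0.01 0.087; 0 0 0 -0.155 -0.09 0.02 0.087; 0 0 0 -0.21 -0.12 0.03 0.087; 0 0 0 -0.26 -0.15 0.042 0.087"

```text
time: 1.35
ee_pos: [0.45, -0.0016, 0.1599]
eef_rot: [0.774, -0.633, -0.0, -0.0]
ft_force: [1.2, -0.8, -0.7]
width: 0.087
```

Run:
```python
from h import *
from bench import r
s=r.read_state();show(s);go(s,-.150,0.001,.032,-78.43)
```

```text
t 1.35 press xy [-179.4  -46.3] z 159.9 yaw -78.52 tilt 0.03 F [ 1.19 -0.76 -0.71] T [-0.041 -0.077 -0.05 ] w 87.0 j7 -1.48
turn [-0.01  0.03 -0.09] shift [-0.0473 -0.0293  0.1279]
```

>>> carry_out --increments "0 0 0 -0.047 -0.029 0.01 0.087; 0 0 0 -0.047 -0.029 0.06 0.087; 0 0 0 -0.047 -0.029 0.11 0.087; 0 0 0 -0.047 -0.029 0.125 0.087; 0 0 0 -0.047 -0.029 0.125 0.087"

```text
time: 1.98
ee_pos: [0.4689, 0.0504, 0.035]
eef_rot: [0.774, -0.633, -0.001, 0.0]
ft_force: [0.1, 0.1, 0.6]
width: 0.0872
```

Run:
```python
from h import *
from bench import r
s=r.read_state();show(s);go(s,-.124,0.001,.034,-78.43)
go(s,-.082,0.001,.034,-78.43)
im,d=r.camera("wrist");cv2.imwrite("pics/w1.png",im)
```

```text
t 1.975 press xy [-150.5    0.8] z 35.0 yaw -78.52 tilt 0.08 F [0.07 0.08 0.56] T [ 0.028  0.025 -0.005] w 87.2 j7 -1.74
turn [ 0.06  0.06 -0.09] shift [-0.0002 -0.0265  0.0009]
turn [ 0.06  0.06 -0.09] shift [-0.0003 -0.0685  0.0009]
```

View pics/w1.png

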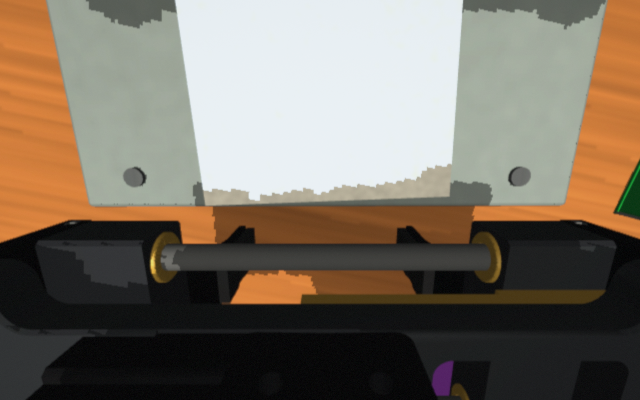

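The report's front edge (row ~195) is straight ahead, between the two fingers. I'll push it slowly.

>>> carry_out --increments "0 0 0 0 -0.015 0 0.087; 0 0 0 0 -0.025 0 0.087; 0 0 0 0 -0.035 0 0.087; 0 0 0 0 -0.045 0 0.087; 0 0 0 0 -0.055 0 0.087"

```text
time: 2.65
ee_pos: [0.5237, 0.0609, 0.0372]
eef_rot: [0.774, -0.633, 0.0, 0.0]
ft_force: [-7.4, -1.5, 5.7]
width: 0.0869
```

>>> carry_out --increments "0 0 0 0 -0.005 0 0.087; 0 0 0 0 -0.008 0 0.087; 0 0 0 0 -0.010 0 0.087; 0 0 0 0 -0.012 0 0.087; 0 0 0 0 -0.014 0 0.087"

```text
time: 3.28
ee_pos: [0.5359, 0.0632, 0.0376]
eef_rot: [0.774, -0.633, -0.001, 0.002]
ft_force: [-16.5, -4.1, 12.5]
width: 0.0868
```

Run:
```python
from h import *
from bench import r
s=r.read_state();show(s)
```

```text
t 3.275 press xy [-82.3  -0. ] z 37.6 yaw -78.56 tilt 0.21 F [-16.54  -4.09  12.55] T [-0.721  3.574  0.062] w 86.8 j7 -1.79
```

>>> carry_out --increments "0 0 0 0 -0.002 0 0.087; 0 0 0 0 -0.003 0 0.087; 0 0 0 0 -0.004 0 0.087; 0 0 0 0 -0.004 0 0.087; 0 0 0 0 -0.004 0 0.087"

```text
time: 3.9
ee_pos: [0.5359, 0.0632, 0.0375]
eef_rot: [0.774, -0.633, -0.003, 0.005]
ft_force: [-22.2, -4.2, 17.7]
width: 0.0871
```

Run:
```python
from h import *
from bench import r
s=r.read_state();show(s)
im,d=r.camera("scene");cv2.imwrite("pics/s2.png",cv2.resize(im[180:290,270:430],None,fx=5,fy=5,interpolation=2))
```

```text
t 3.9 press xy [-82.3  -0. ] z 37.5 yaw -78.56 tilt 0.68 F [-22.23  -4.2   17.72] T [-0.634  4.882  0.082] w 87.1 j7 -1.79
```

View pics/s2.png

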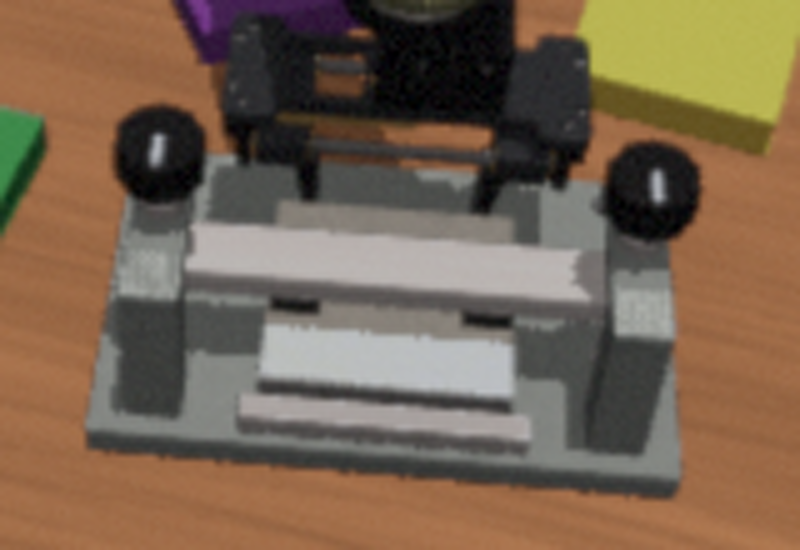

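Run:
```python
from h import *
from bench import r
im,d=r.camera("scene");z=np.load("pics/scenem.npz");C=cloud("scene",d,z["K"],z["E"])
P=np.stack([(C[...,:2]-O)@XP,(C[...,:2]-O)@YP],-1)*1e3
for y in (-60,-50,-40,-20,0,20,40,50,60):
    m=(abs(P[...,1]-y)<4)&(P[...,0]>0)&(P[...,0]<75)
    rep=m&(abs(C[...,2]-.053)<.006); st=m&(abs(C[...,2]-.039)<.0035)&(P[...,0]>44)
    print(y,"rep max x",np.round(np.sort(P[rep][:,0])[-4:],1),"stop min/max x",np.round(P[st][:,0].min(),1) if st.any() else None,np.round(P[st][:,0].max(),1) if st.any() else None)
v=[(round(float(a),0),round(float(b)*1e3)) for a,b in zip(P[...,0][(abs(P[...,1])<1.5)&(P[...,0]>20)&(P[...,0]<75)],C[...,2][(abs(P[...,1])<1.5)&(P[...,0]>20)&(P[...,0]<75)])]
print(sorted(v))
```

```text
-60 rep max x [47.2 48.1 48.1 48.5] stop min/max x 45.8 62.8
-50 rep max x [47.1 47.4 48.7 49.3] stop min/max x 45.1 63.9
-40 rep max x [46.1 46.4 46.8 48.2] stop min/max x 46.1 64.4
-20 rep max x [47.5 47.7 48.  48.1] stop min/max x 46.3 62.1
0 rep max x [48.  48.5 49.5 49.7] stop min/max x 45.2 64.6
20 rep max x [47.3 47.7 48.4 48.6] stop min/max x 46.8 64.1
40 rep max x [47.6 47.7 47.8 47.9] stop min/max x 47.0 63.5
50 rep max x [47.6 47.6 48.8 49.6] stop min/max x 46.9 62.9
60 rep max x [46.9 47.4 48.4 48.4] stop min/max x 45.0 63.7
[(21.0, 51), (25.0, 53), (28.0, 52), (34.0, 52), (35.0, 57), (39.0, 54), (43.0, 56), (45.0, 55), (46.0, 51), (47.0, 39), (47.0, 44), (48.0, 44), (48.0, 50), (49.0, 37), (56.0, 38), (56.0, 43), (59.0, 39), (61.0, 24), (61.0, 37), (62.0, 20), (62.0, 34), (63.0, 31), (65.0, 11), (67.0, 5), (67.0, 19), (67.0, 19), (67.0, 23), (68.0, 16), (69.0, 2), (74.0, 5)]
```

The report is flush and square: spine top edge x≈48 across the width, and stop front x≈46–49 in the same view. The fingers have stalled at x=-82.3 with 22 N. I'll retreat and go up.

>>> carry_out --increments "0 0 0 0 0.02 0 0.087; 0 0 -3 0 0.03 -0.04 0.087; 0 0 -12 0 0.03 -0.1 0.087; 0 0 -20 0 0.02 -0.16 0.087; 0 0 -30 -0.04 -0.01 -0.165 0.087"

```text
time: 4.62
ee_pos: [0.5432, 0.1026, 0.208]
eef_rot: [0.911, -0.412, 0.001, 0.003]
ft_force: [1.7, 1.2, -1.4]
width: 0.0872
```

Run:
```python
from h import *
from bench import r
s=r.read_state();show(s)
go(s,0,.12,.2,-45)
go(s,0,.12,.145,-45)
```

```text
t 4.625 press xy [-67.2  37.1] z 208.0 yaw -48.66 tilt 0.37 F [ 1.69  1.25 -1.37] T [ 0.032 -0.052  0.002] w 87.2 j7 -1.27
turn [ 0.3  -0.22 -3.66] shift [-0.0386 -0.0996  0.0073]
turn [ 0.3  -0.22 -3.66] shift [-0.0389 -0.0998  0.0623]
```

>>> carry_out --increments "0 0 -2 -0.02 -0.05 0 0.087; 0.3 -0.2 -3.6 -0.0385 -0.0995 0.005 0.087; 0.3 -0.2 -3.6 -0.0389 -0.0998 0.03 0.087; 0.3 -0.2 -3.6 -0.0389 -0.0998 0.0623 0.087; 0.3 -0.2 -3.6 -0.0389 -0.0998 0.0623 0.087"

```text
time: 5.25
ee_pos: [0.5916, 0.1967, 0.1435]
eef_rot: [0.924, -0.383, -0.001, 0.001]
ft_force: [-0.8, 0.6, 1.0]
width: 0.0873
```

Run:
```python
from h import *
from bench import r
s=r.read_state();show(s)
go(s,0,.12,.145,-45)
im,d=r.camera("wrist");cv2.imwrite("pics/w3.png",im)
im,d=r.camera("scene");cv2.imwrite("pics/s3.png",cv2.resize(im[150:290,270:430],None,fx=4,fy=4,interpolation=2))
z=np.load("pics/scenem.npz");C=cloud("scene",d,z["K"],z["E"])
P=np.stack([(C[...,:2]-O)@XP,(C[...,:2]-O)@YP],-1)*1e3
for y in (-60,-40,0,40,60):
    m=(abs(P[...,1]-y)<4)&(P[...,0]>0)&(P[...,0]<75)&(abs(C[...,2]-.053)<.006)
    print(y,"rep max x",np.round(np.sort(P[m][:,0])[-4:],1))
```

```text
t 5.25 press xy [ -1.  119.6] z 143.5 yaw -45.06 tilt 0.16 F [-0.76  0.61  1.  ] T [ 0.026 -0.013 -0.04 ] w 87.3 j7 -1.42
turn [ 0.14  0.06 -0.06] shift [ 0.0002 -0.001  -0.0015]
-60 rep max x [47.1 47.4 48.3 49.2]
-40 rep max x [46.3 46.8 48.2 48.9]
0 rep max x [47.1 47.3 47.3 48.2]
40 rep max x [47.6 48.  48.9 48.9]
60 rep max x [46.6 47.  48.  48.5]
```

View pics/w3.png

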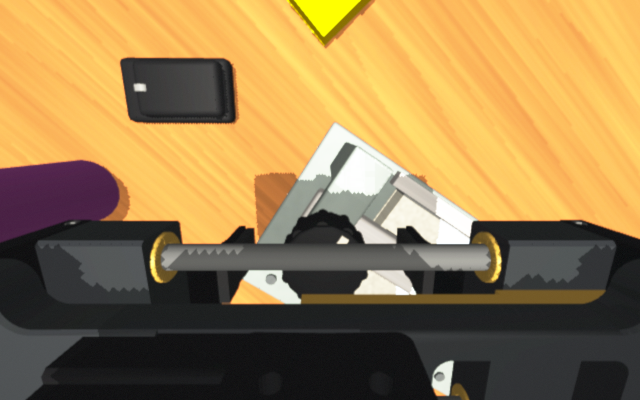

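View pics/s3.png

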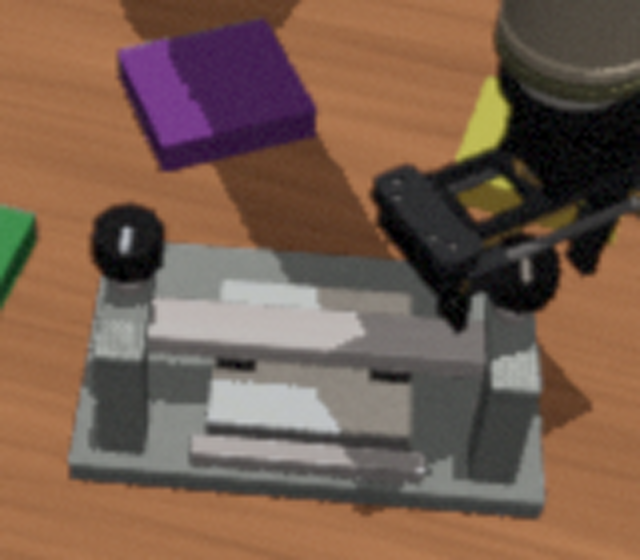

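The knob (column 325) is centred between the fingers (235 and 410), and the report stayed flush. Now I'll close hard.

>>> carry_out --increments "0 0 0 0 0 -0.0015 0.03; 0 0 0 0 0 -0.0015 0.03; 0 0 0 0 0 -0.0015 0.03; 0 0 0 0 0 -0.0015 0.03; 0 0 0 0 0 -0.0015 0.03" --squeeze 60

```text
time: 5.98
ee_pos: [0.5927, 0.1977, 0.1479]
eef_rot: [0.924, -0.383, 0.0, -0.001]
ft_force: [-11.2, 10.0, 2.2]
width: 0.0448
```

Run:
```python
from h import *
from bench import r
s=r.read_state();show(s)
```

```text
t 5.975 press xy [  0.3 120.3] z 147.9 yaw -45.08 tilt 0.07 F [-11.23  10.03   2.19] T [ 2.507  2.697 -0.006] w 44.8 j7 -1.42
```

>>> carry_out --increments "0 0 9 0 0 0 0.03; 0 0 18 0 0 0 0.03; 0 0 27 0 0 0 0.03; 0 0 36 0 0 0 0.03; 0 0 36 0 0 0 0.03"

```text
time: 6.6
ee_pos: [0.5924, 0.1975, 0.1479]
eef_rot: [0.76, -0.65, 0.0, -0.0]
ft_force: [-1.8, -1.0, 1.6]
width: 0.0428
```

Run:
```python
from h import *
from bench import r
s=r.read_state();show(s)
im,d=r.camera("scene");cv2.imwrite("pics/s4.png",cv2.resize(im[150:290,270:430],None,fx=4,fy=4,interpolation=2))
show(r.read_state())
```

```text
t 6.6 press xy [  0.  120.2] z 147.9 yaw -81.05 tilt 0.03 F [-1.78 -1.    1.62] T [-0.268  0.567 -0.406] w 42.8 j7 -2.01
t 6.65 press xy [  0.  120.2] z 147.9 yaw -80.92 tilt 0.03 F [-3.34 -1.03  1.84] T [-0.341  0.707 -0.439] w 42.6 j7 -2.0
```

View pics/s4.png

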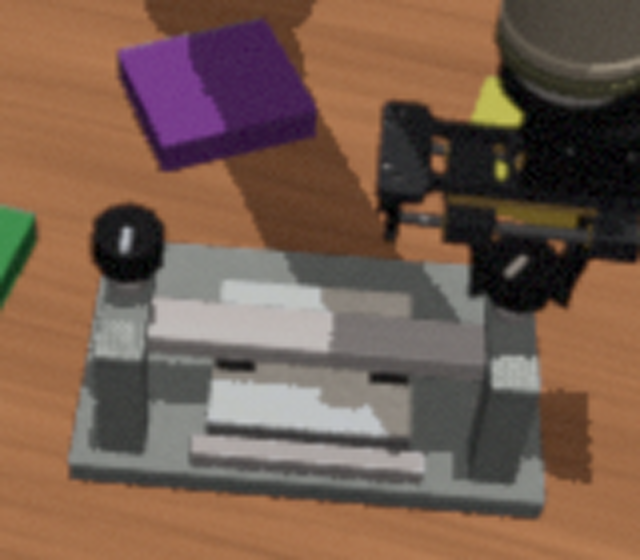

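The left knob's mark turned with the gripper, free torque about 0.42–0.44. Now release and go to the right knob.

>>> carry_out --increments "0 0 0 0 0 0 0.087; 0 0 0 0 0 0 0.087; 0 0 0 0 0 -0.03 0.087; 0 0 -10 0.03 0 -0.055 0.087; 0 0 -20 0.09 0.01 -0.055 0.087"

```text
time: 7.28
ee_pos: [0.5976, 0.1095, 0.2052]
eef_rot: [0.865, -0.502, 0.001, -0.002]
ft_force: [0.7, -0.8, -0.3]
width: 0.0828
```

Run:
```python
from h import *
from bench import r
s=r.read_state();show(s);go(s,0,-.12,.2,-40);go(s,0,-.12,.147,-40)
```

```text
t 7.275 press xy [-12.6  32.9] z 205.2 yaw -60.23 tilt 0.3 F [ 0.69 -0.77 -0.29] T [-0.119 -0.104  0.065] w 82.8 j7 -1.48
turn [ -0.29  -0.04 -20.23] shift [0.1492 0.0359 0.0049]
turn [ -0.29  -0.04 -20.23] shift [0.1492 0.0361 0.0579]
```

>>> carry_out --increments "0 0 -7 0.06 0.015 0 0.075; 0 0 -14 0.11 0.027 0 0.075; -0.3 0 -20.2 0.1492 0.036 0.01 0.075; -0.3 0 -20.2 0.1492 0.036 0.04 0.075; -0.3 0 -20.2 0.1492 0.036 0.058 0.075"

```text
time: 7.9
ee_pos: [0.6403, -0.0379, 0.1453]
eef_rot: [0.94, -0.342, -0.0, 0.0]
ft_force: [-1.1, 0.8, 0.4]
width: 0.0749
```

Run:
```python
from h import *
from bench import r
s=r.read_state();show(s);go(s,0,-.12,.147,-40)
```

```text
t 7.9 press xy [  -0.3 -120.1] z 145.3 yaw -40.01 tilt 0.05 F [-1.09  0.83  0.44] T [-0.007  0.003  0.023] w 74.9 j7 -0.93
turn [ 0.04  0.03 -0.01] shift [ 0.0001 -0.0003 -0.0017]
```

Close, then turn 36°.

>>> carry_out --increments "0 0 0 0 0 -0.001 0.03; 0 0 0 0 0 -0.001 0.03; 0 0 0 0 0 -0.001 0.03; 0 0 0 0 0 -0.001 0.03; 0 0 0 0 0 -0.001 0.03" --squeeze 60

```text
time: 8.52
ee_pos: [0.6401, -0.0372, 0.1471]
eef_rot: [0.94, -0.342, -0.001, -0.0]
ft_force: [-4.4, 2.5, 5.8]
width: 0.0431
```

Run:
```python
from h import *
from bench import r
s=r.read_state();show(s)
```

```text
t 8.525 press xy [  -0.4 -119.3] z 147.1 yaw -39.98 tilt 0.06 F [-4.44  2.51  5.81] T [ 0.488  1.062 -0.021] w 43.1 j7 -0.93
```

>>> carry_out --increments "0 0 7 0 0 0 0.03; 0 0 14 0 0 0 0.03; 0 0 21 0 0 0 0.03; 0 0 28 0 0 0 0.03; 0 0 36 0 0 0 0.03"

```text
time: 9.15
ee_pos: [0.6403, -0.0376, 0.1472]
eef_rot: [0.787, -0.617, -0.0, 0.0]
ft_force: [0.2, -1.3, -0.9]
width: 0.0429
```

Run:
```python
from h import *
from bench import r
s=r.read_state();show(s)
```

```text
t 9.15 press xy [  -0.2 -119.8] z 147.2 yaw -76.21 tilt 0.03 F [ 0.16 -1.3  -0.91] T [-0.16  -0.06   0.407] w 42.9 j7 -1.52
```

>>> carry_out --increments "0 0 7 0 0 0 0.03; 0 0 14 0 0 0 0.03; 0 0 21 0 0 0 0.03; 0 0 28 0 0 0 0.03; 0 0 35.8 0 0 0 0.03"

```text
time: 9.78
ee_pos: [0.6403, -0.0382, 0.1472]
eef_rot: [-0.557, 0.83, -0.0, -0.0]
ft_force: [-0.1, -1.6, -0.0]
width: 0.0428
```

Run:
```python
from h import *
from bench import r
s=r.read_state();show(s)
```

```text
t 9.775 press xy [  -0.4 -120.3] z 147.2 yaw -112.24 tilt 0.07 F [-0.05 -1.63 -0.01] T [-0.119  0.155  0.389] w 42.8 j7 -2.11
```

>>> carry_out --increments "0 0 0 0 0 0 0.075; 0 0 0 0 0 0 0.075; 0 0 -5 0 0 -0.03 0.075; 0 0 -15 0 0 -0.055 0.075; 0 0 -25 -0.04 0.0 -0.055 0.075"

```text
time: 10.4
ee_pos: [0.6568, -0.0046, 0.2049]
eef_rot: [0.725, -0.689, 0.003, -0.0]
ft_force: [0.9, 0.9, -0.2]
width: 0.074
```

Run:
```python
from h import *
from bench import r
s=r.read_state();show(s);go(s,0,.12,.2,-30);go(s,0,.12,.147,-30)
```

```text
t 10.4 press xy [ 22.5 -90.7] z 204.9 yaw -87.12 tilt 0.29 F [ 0.86  0.85 -0.2 ] T [ 0.082 -0.052  0.061] w 74.0 j7 -1.74
turn [ -0.09  -0.29 -57.12] shift [-0.2049  0.0541  0.004 ]
turn [ -0.09  -0.29 -57.12] shift [-0.2051  0.0543  0.057 ]
```

>>> carry_out --increments "0 0 -10 -0.04 0.01 0 0.075; 0 0 -20 -0.09 0.025 0 0.075; 0 0 -30 -0.14 0.037 0 0.075; 0 0 -40 -0.19 0.05 0 0.075; 0 0 -50 -0.205 0.054 0 0.075"

```text
time: 11.02
ee_pos: [0.5909, 0.2019, 0.2046]
eef_rot: [0.95, -0.312, 0.002, 0.0]
ft_force: [0.1, 0.4, 0.2]
width: 0.0754
```

Run:
```python
from h import *
from bench import r
s=r.read_state();show(s);go(s,0,.12,.147,-30)
```

```text
t 11.025 press xy [ -0.6 124.8] z 204.6 yaw -36.36 tilt 0.26 F [0.07 0.43 0.17] T [-0.025 -0.049  0.03 ] w 75.4 j7 -1.25
turn [-0.05 -0.26 -6.36] shift [0.0037 0.0028 0.0576]
```

>>> carry_out --increments "0 0 -6.3 0.0037 0.0028 0.02 0.075; 0 -0.2 -6.3 0.0037 0.0028 0.0576 0.075; 0 -0.2 -6.3 0.0037 0.0028 0.0576 0.075; 0 -0.2 -6.3 0.0037 0.0028 0.0576 0.03; 0 -0.2 -6.3 0.0037 0.0028 0.0576 0.03"

```text
time: 11.65
ee_pos: [0.5931, 0.1978, 0.1487]
eef_rot: [0.966, -0.259, 0.002, -0.001]
ft_force: [-0.3, -0.6, -0.4]
width: 0.0623
```

>>> carry_out --increments "0 0 0 0 0 0 0.03; 0 0 0 0 0 0 0.03; 0 0 0 0 0 0 0.03; 0 0 0 0 0 0 0.03; 0 0 0 0 0 0 0.03"

```text
time: 12.28
ee_pos: [0.5921, 0.1989, 0.1496]
eef_rot: [0.966, -0.258, 0.001, -0.001]
ft_force: [-6.2, 1.0, 6.9]
width: 0.0428
```

Run:
```python
from h import *
from bench import r
s=r.read_state();show(s)
```

```text
t 12.275 press xy [  0.  121.7] z 149.6 yaw -29.96 tilt 0.18 F [-6.23  0.97  6.91] T [0.283 1.474 0.036] w 42.8 j7 -1.16
```

>>> carry_out --increments "0 0 7 0 0 0 0.03; 0 0 14 0 0 0 0.03; 0 0 21 0 0 0 0.03; 0 0 28 0 0 0 0.03; 0 0 36 0 0 0 0.03"

```text
time: 12.9
ee_pos: [0.5929, 0.1981, 0.1497]
eef_rot: [0.838, -0.546, 0.001, -0.001]
ft_force: [2.8, -2.3, -2.4]
width: 0.0431
```

Run:
```python
from h import *
from bench import r
s=r.read_state();show(s)
```

```text
t 12.9 press xy [  0.6 120.7] z 149.7 yaw -66.22 tilt 0.22 F [ 2.81 -2.29 -2.4 ] T [-0.464 -0.728  0.404] w 43.1 j7 -1.75
```

>>> carry_out --increments "0 0 7 0 0 0 0.03; 0 0 14 0 0 0 0.03; 0 0 21 0 0 0 0.03; 0 0 28 0 0 0 0.03; 0 0 35 0 0 0 0.03"

```text
time: 13.52
ee_pos: [0.593, 0.1969, 0.1497]
eef_rot: [-0.633, 0.774, -0.002, 0.001]
ft_force: [0.4, -4.3, -0.9]
width: 0.0428
```

Run:
```python
from h import *
from bench import r
s=r.read_state();show(s)
```

```text
t 13.525 press xy [  0.5 119.5] z 149.7 yaw -101.46 tilt 0.22 F [ 0.38 -4.31 -0.86] T [-0.754  0.042  0.402] w 42.8 j7 -2.33
```

>>> carry_out --increments "0 0 0 0 0 0 0.075; 0 0 0 0 0 0 0.075; 0 0 -5 0 0 -0.03 0.075; 0 0 -15 0 0 -0.055 0.075; 0 0 -25 0.04 0.0 -0.055 0.075"

```text
time: 14.15
ee_pos: [0.5852, 0.1615, 0.2071]
eef_rot: [0.79, -0.614, 0.002, -0.003]
ft_force: [0.2, -0.5, -0.6]
width: 0.074
```

Run:
```python
from h import *
from bench import r
s=r.read_state();show(s);go(s,0,-.12,.2,-30);go(s,0,-.12,.147,-30)
im,d=r.camera("scene");cv2.imwrite("pics/s5.png",cv2.resize(im[150:290,270:430],None,fx=4,fy=4,interpolation=2))
```

```text
t 14.15 press xy [-14.3  86.3] z 207.1 yaw -75.7 tilt 0.44 F [ 0.25 -0.54 -0.64] T [-0.049 -0.022 -0.014] w 74.0 j7 -1.82
turn [ -0.42  -0.14 -45.7 ] shift [ 0.2068 -0.0043  0.007 ]
turn [ -0.42  -0.14 -45.7 ] shift [ 0.2068 -0.0039  0.06  ]
```

View pics/s5.png

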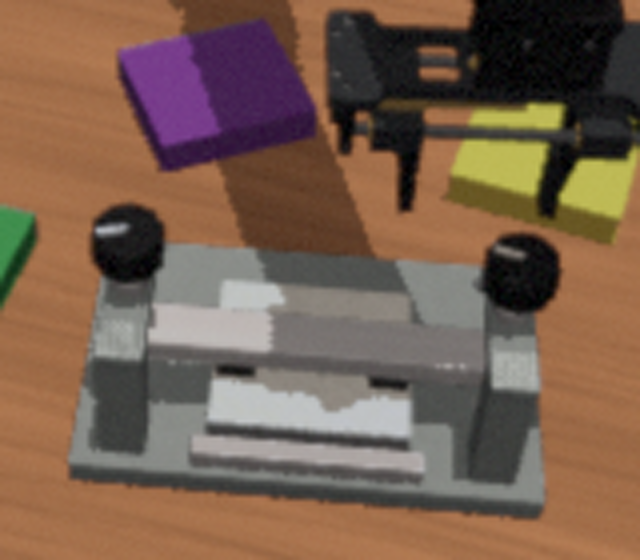

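The knob marks turned clockwise as expected, about 72° on the right and 107° on the left, and the bar is descending. Next is the right knob.

>>> carry_out --increments "0 0 -10 0.05 0 0 0.075; 0 0 -20 0.1 0 0 0.075; 0 0 -30 0.155 0 0 0.075; 0 0 -40 0.2068 -0.004 0 0.075; -0.4 -0.1 -45.7 0.2068 -0.004 0.007 0.075"

```text
time: 14.82
ee_pos: [0.6421, -0.0526, 0.1992]
eef_rot: [0.966, -0.258, 0.001, 0.004]
ft_force: [0.1, 0.9, -0.4]
width: 0.0749
```

Run:
```python
from h import *
from bench import r
s=r.read_state();show(s);go(s,0,-.12,.147,-30)
```

```text
t 14.825 press xy [  -1.5 -134.8] z 199.2 yaw -29.89 tilt 0.43 F [ 0.15  0.87 -0.4 ] T [ 0.071 -0.027  0.019] w 74.9 j7 -0.71
turn [ 0.39 -0.17  0.11] shift [-0.0088 -0.0124  0.0521]
```

>>> carry_out --increments "0.4 -0.1 0 -0.0088 -0.0124 0 0.075; 0.4 -0.1 0 -0.0088 -0.0124 0.03 0.075; 0.4 -0.1 0 -0.0088 -0.0124 0.052 0.075; 0.4 -0.1 0 -0.0088 -0.0124 0.052 0.04; 0.4 -0.1 0 -0.0088 -0.0124 0.052 0.03"

```text
time: 15.45
ee_pos: [0.6411, -0.0367, 0.1485]
eef_rot: [0.966, -0.258, 0.001, -0.0]
ft_force: [-0.7, -0.3, -0.6]
width: 0.0623
```

>>> carry_out --increments "0 0 0 0 0 0 0.03; 0 0 0 0 0 0 0.03; 0 0 0 0 0 0 0.03; 0 0 0 0 0 0 0.03; 0 0 0 0 0 0 0.03"

```text
time: 16.08
ee_pos: [0.6408, -0.0357, 0.1496]
eef_rot: [0.966, -0.258, 0.001, -0.001]
ft_force: [-5.5, 2.4, 6.6]
width: 0.0427
```

Run:
```python
from h import *
from bench import r
s=r.read_state();show(s)
```

```text
t 16.075 press xy [   0.6 -118. ] z 149.6 yaw -29.84 tilt 0.14 F [-5.51  2.44  6.63] T [0.488 1.25  0.011] w 42.7 j7 -0.74
```

>>> carry_out --increments "0 0 7 0 0 0 0.03; 0 0 14 0 0 0 0.03; 0 0 21 0 0 0 0.03; 0 0 28 0 0 0 0.03; 0 0 36 0 0 0 0.03"

```text
time: 16.7
ee_pos: [0.6417, -0.0368, 0.1497]
eef_rot: [0.838, -0.546, 0.002, -0.001]
ft_force: [6.0, -3.7, -5.5]
width: 0.0431
```

Run:
```python
from h import *
from bench import r
s=r.read_state();show(s)
```

```text
t 16.7 press xy [   1.3 -119.3] z 149.7 yaw -66.12 tilt 0.26 F [ 6.   -3.66 -5.5 ] T [-0.624 -1.315  0.37 ] w 43.1 j7 -1.34
```

>>> carry_out --increments "0 0 4 0 0 0 0.03; 0 0 8 0 0 0 0.03; 0 0 12 0 0 0 0.03; 0 0 16 0 0 0 0.03; 0 0 21 0 0 0 0.03"

```text
time: 17.32
ee_pos: [0.6419, -0.0377, 0.1497]
eef_rot: [0.724, -0.69, 0.002, -0.001]
ft_force: [2.7, -3.2, -3.6]
width: 0.0427
```

Run:
```python
from h import *
from bench import r
s=r.read_state();show(s)
```

```text
t 17.325 press xy [   1.4 -120.2] z 149.7 yaw -87.29 tilt 0.31 F [ 2.7  -3.23 -3.59] T [-0.554 -0.444  0.455] w 42.7 j7 -1.69
```

>>> carry_out --increments "0 0 2 0 0 0 0.03; 0 0 4 0 0 0 0.03; 0 0 6 0 0 0 0.03; 0 0 8 0 0 0 0.03; 0 0 10 0 0 0 0.03"

```text
time: 17.95
ee_pos: [0.6419, -0.0382, 0.1497]
eef_rot: [-0.66, 0.751, -0.002, 0.001]
ft_force: [1.2, -4.5, -2.4]
width: 0.0425
```

Run:
```python
from h import *
from bench import r
s=r.read_state();show(s)
```

```text
t 17.95 press xy [   1.3 -120.6] z 149.7 yaw -97.43 tilt 0.31 F [ 1.18 -4.49 -2.36] T [-0.63  -0.161  0.42 ] w 42.5 j7 -1.85
```

>>> carry_out --increments "0 0 0 0 0 0 0.075; 0 0 0 0 0 0 0.075; 0 0 -5 0 0 -0.03 0.075; 0 0 -15 0 0 -0.055 0.075; 0 0 -25 -0.04 0.0 -0.055 0.075"

```text
time: 18.58
ee_pos: [0.6482, -0.0013, 0.2073]
eef_rot: [0.807, -0.591, 0.005, -0.001]
ft_force: [0.7, 0.3, -1.2]
width: 0.0743
```

Run:
```python
from h import *
from bench import r
s=r.read_state();show(s);go(s,0,.12,.2,-40)
```

```text
t 18.575 press xy [ 14.8 -85.8] z 207.3 yaw -72.43 tilt 0.56 F [ 0.66  0.34 -1.24] T [ 0.048 -0.008 -0.071] w 74.3 j7 -1.49
turn [ -0.32  -0.47 -32.43] shift [-0.2062 -0.0068  0.0061]
```

>>> carry_out --increments "0 0 -10 -0.055 0 0 0.07; 0 0 -20 -0.11 -0.003 0 0.07; 0 0 -28 -0.165 -0.005 0 0.07; -0.3 -0.4 -32.4 -0.206 -0.0068 0 0.07; -0.3 -0.4 -32.4 -0.206 -0.0068 0.005 0.07"

```text
time: 19.2
ee_pos: [0.5909, 0.2021, 0.2019]
eef_rot: [0.941, -0.339, 0.0, -0.001]
ft_force: [-0.4, -0.5, -0.3]
width: 0.0701
```

Run:
```python
from h import *
from bench import r
s=r.read_state();show(s);go(s,0,.12,.147,-40)
```

```text
t 19.2 press xy [ -0.6 125. ] z 201.9 yaw -39.59 tilt 0.13 F [-0.4  -0.54 -0.27] T [-0.102 -0.044 -0.012] w 70.1 j7 -1.29
turn [-0.13  0.01  0.41] shift [0.0043 0.0028 0.0549]
```

>>> carry_out --increments "0 0 0 0.0043 0.0028 0.015 0.07; -0.1 0 0 0.0043 0.0028 0.055 0.07; -0.1 0 0 0.0043 0.0028 0.055 0.07; -0.1 0 0 0.0043 0.0028 0.055 0.03; -0.1 0 0 0.0043 0.0028 0.055 0.03"

```text
time: 19.82
ee_pos: [0.5933, 0.1973, 0.1485]
eef_rot: [0.941, -0.339, 0.001, -0.001]
ft_force: [-0.4, -0.3, -0.1]
width: 0.0571
```

>>> carry_out --increments "0 0 0 0 0 0 0.03; 0 0 0 0 0 0 0.03; 0 0 0 0 0 0 0.03; 0 0 0 0 0 0 0.03; 0 0 0 0 0 0 0.03"

```text
time: 20.45
ee_pos: [0.5924, 0.1987, 0.1493]
eef_rot: [0.941, -0.338, 0.0, -0.001]
ft_force: [-5.4, 1.8, 4.6]
width: 0.043
```

Run:
```python
from h import *
from bench import r
s=r.read_state();show(s)
```

```text
t 20.45 press xy [  0.2 121.4] z 149.3 yaw -39.55 tilt 0.16 F [-5.45  1.83  4.6 ] T [ 0.388  1.307 -0.041] w 43.0 j7 -1.3
```

>>> carry_out --increments "0 0 3 0 0 0 0.03; 0 0 6 0 0 0 0.03; 0 0 9 0 0 0 0.03; 0 0 12 0 0 0 0.03; 0 0 15 0 0 0 0.03"

```text
time: 21.08
ee_pos: [0.5926, 0.1983, 0.1494]
eef_rot: [0.889, -0.459, 0.0, -0.001]
ft_force: [1.4, -1.4, -3.6]
width: 0.0431
```

Run:
```python
from h import *
from bench import r
s=r.read_state();show(s)
```

```text
t 21.075 press xy [  0.4 120.9] z 149.4 yaw -54.63 tilt 0.15 F [ 1.45 -1.35 -3.56] T [-0.132 -0.355  0.488] w 43.1 j7 -1.55
```

>>> carry_out --increments "0 0 2 0 0 0 0.03; 0 0 4 0 0 0 0.03; 0 0 6 0 0 0 0.03; 0 0 8 0 0 0 0.03; 0 0 10 0 0 0 0.03"

```text
time: 21.7
ee_pos: [0.5927, 0.198, 0.1494]
eef_rot: [0.844, -0.536, 0.001, -0.001]
ft_force: [1.4, -2.2, -3.3]
width: 0.0431
```

Run:
```python
from h import *
from bench import r
s=r.read_state();show(s)
```

```text
t 21.7 press xy [  0.5 120.7] z 149.4 yaw -64.77 tilt 0.15 F [ 1.36 -2.2  -3.3 ] T [-0.395 -0.539  0.57 ] w 43.1 j7 -1.71
```

>>> carry_out --increments "0 0 1 0 0 0 0.03; 0 0 2 0 0 0 0.03; 0 0 3 0 0 0 0.03; 0 0 4 0 0 0 0.03; 0 0 5 0 0 0 0.03"

```text
time: 22.32
ee_pos: [0.5928, 0.1979, 0.1494]
eef_rot: [0.82, -0.572, 0.001, -0.001]
ft_force: [1.7, -2.6, -2.9]
width: 0.0426
```

Run:
```python
from h import *
from bench import r
s=r.read_state();show(s)
```

```text
t 22.325 press xy [  0.5 120.5] z 149.4 yaw -69.84 tilt 0.15 F [ 1.74 -2.6  -2.88] T [-0.388 -0.521  0.576] w 42.6 j7 -1.8
```

>>> carry_out --increments "0 0 1 0 0 0 0.03; 0 0 2 0 0 0 0.03; 0 0 3 0 0 0 0.03; 0 0 4 0 0 0 0.03; 0 0 5 0 0 0 0.03"

```text
time: 22.95
ee_pos: [0.5929, 0.1978, 0.1494]
eef_rot: [0.794, -0.608, 0.001, -0.001]
ft_force: [2.4, -4.1, -4.0]
width: 0.0429
```

Run:
```python
from h import *
from bench import r
s=r.read_state();show(s)
```

```text
t 22.95 press xy [  0.5 120.3] z 149.4 yaw -74.91 tilt 0.15 F [ 2.42 -4.12 -4.02] T [-0.556 -0.513  0.473] w 42.9 j7 -1.88
```

Run:
```python
from h import *
from bench import r
for i in range(3):
    im,d=r.camera("scene");show(r.read_state())
cv2.imwrite("pics/s6.png",cv2.resize(im[180:260,280:420],None,fx=5,fy=5,interpolation=2))
```

```text
t 23.0 press xy [  0.5 120.3] z 149.4 yaw -74.96 tilt 0.14 F [ 2.13 -2.54 -3.52] T [-0.574 -0.511  0.536] w 43.0 j7 -1.88
t 23.05 press xy [  0.5 120.4] z 149.4 yaw -74.89 tilt 0.14 F [ 2.62 -3.06 -3.12] T [-0.632 -0.49   0.375] w 43.1 j7 -1.88
t 23.1 press xy [  0.5 120.4] z 149.4 yaw -74.86 tilt 0.14 F [ 1.6  -3.71 -3.48] T [-0.601 -0.513  0.387] w 42.9 j7 -1.88
```

View pics/s6.png

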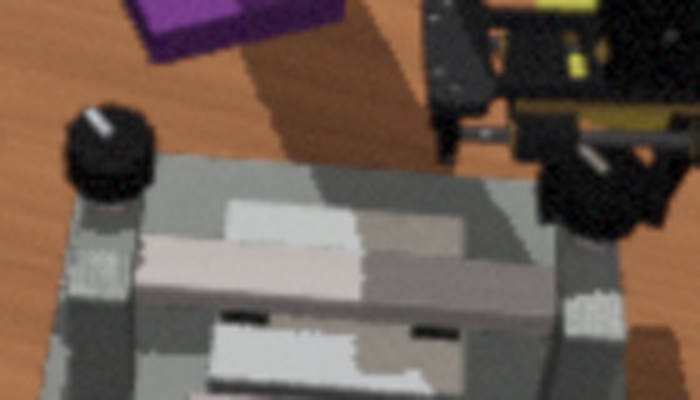

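>>> carry_out --increments "0 0 0.4 0 0 0 0.03; 0 0 0.9 0 0 0 0.03; 0 0 1.4 0 0 0 0.03; 0 0 1.9 0 0 0 0.03; 0 0 2.5 0 0 0 0.03"

```text
time: 23.72
ee_pos: [0.5929, 0.1977, 0.1494]
eef_rot: [0.78, -0.625, 0.001, -0.001]
ft_force: [3.2, -3.7, -3.4]
width: 0.0431
```

Run:
```python
from h import *
from bench import r
s=r.read_state();show(s)
```

```text
t 23.725 press xy [  0.5 120.3] z 149.4 yaw -77.4 tilt 0.15 F [ 3.17 -3.71 -3.4 ] T [-0.662 -0.497  0.585] w 43.1 j7 -1.92
```

>>> carry_out --increments "0 0 0 0 0 0 0.075; 0 0 0 0 0 0 0.075; 0 0 -5 0 0 -0.03 0.075; 0 0 -15 0 0 -0.055 0.075; 0 0 -25 0.04 0.0 -0.055 0.075"

```text
time: 24.35
ee_pos: [0.6013, 0.1632, 0.2074]
eef_rot: [0.9, -0.436, 0.002, -0.003]
ft_force: [0.3, -0.2, -0.8]
width: 0.0742
```

Run:
```python
from h import *
from bench import r
s=r.read_state();show(s);go(s,0,-.12,.2,-50)
```

```text
t 24.35 press xy [ 1.8 84.8] z 207.4 yaw -51.7 tilt 0.43 F [ 0.3  -0.24 -0.75] T [-0.04  -0.047 -0.024] w 74.2 j7 -1.41
turn [-0.43  0.   -1.7 ] shift [0.1821 0.0938 0.0066]
```

>>> carry_out --increments "0 0 -1 0.05 0.025 0 0.07; 0 0 -1.7 0.1 0.05 0 0.07; -0.4 0 -1.7 0.15 0.075 0 0.07; -0.4 0 -1.7 0.182 0.0938 0 0.07; -0.4 0 -1.7 0.182 0.0938 0.005 0.07"

```text
time: 24.98
ee_pos: [0.641, -0.0416, 0.2018]
eef_rot: [0.905, -0.425, 0.001, -0.0]
ft_force: [-0.2, 0.3, 1.2]
width: 0.07
```

Run:
```python
from h import *
from bench import r
s=r.read_state();show(s);go(s,0,-.12,.147,-50)
```

```text
t 24.975 press xy [  -0.3 -123.8] z 201.8 yaw -50.33 tilt 0.06 F [-0.23  0.25  1.18] T [ 0.029  0.031 -0.02 ] w 70.0 j7 -1.05
turn [-0.04 -0.05 -0.33] shift [-0.0032 -0.002   0.0548]
```

>>> carry_out --increments "0 0 0 -0.0032 -0.002 0.015 0.07; 0 0 0 -0.0032 -0.002 0.055 0.07; 0 0 0 -0.0032 -0.002 0.055 0.07; 0 0 0 -0.0032 -0.002 0.055 0.03; 0 0 0 -0.0032 -0.002 0.055 0.03"

```text
time: 25.6
ee_pos: [0.6413, -0.0373, 0.1484]
eef_rot: [0.905, -0.425, 0.002, -0.001]
ft_force: [0.7, 0.1, 0.3]
width: 0.0575
```

>>> carry_out --increments "0 0 0 0 0 0 0.03; 0 0 0 0 0 0 0.03; 0 0 0 0 0 0 0.03; 0 0 0 0 0 0 0.03; 0 0 0 0 0 0 0.03"

```text
time: 26.22
ee_pos: [0.6413, -0.0364, 0.1495]
eef_rot: [0.905, -0.425, 0.002, -0.001]
ft_force: [-4.9, 2.1, 6.1]
width: 0.043
```

Run:
```python
from h import *
from bench import r
s=r.read_state();show(s)
```

```text
t 26.225 press xy [   1.1 -118.7] z 149.5 yaw -50.26 tilt 0.22 F [-4.95  2.14  6.05] T [0.56  1.019 0.028] w 43.0 j7 -1.07
```

>>> carry_out --increments "0 0 0.6 0 0 0 0.03; 0 0 1.2 0 0 0 0.03; 0 0 1.8 0 0 0 0.03; 0 0 2.4 0 0 0 0.03; 0 0 3 0 0 0 0.03"

```text
time: 26.85
ee_pos: [0.6414, -0.0364, 0.1496]
eef_rot: [0.894, -0.449, 0.002, -0.001]
ft_force: [-0.7, -0.7, 0.8]
width: 0.0427
```

Run:
```python
from h import *
from bench import r
s=r.read_state();show(s)
```

```text
t 26.85 press xy [   1.1 -118.8] z 149.6 yaw -53.3 tilt 0.23 F [-0.7  -0.65  0.77] T [-0.03   0.299  0.561] w 42.7 j7 -1.12
```

>>> carry_out --increments "0 0 0.6 0 0 0 0.03; 0 0 1.2 0 0 0 0.03; 0 0 1.8 0 0 0 0.03; 0 0 2.4 0 0 0 0.03; 0 0 3 0 0 0 0.03"

```text
time: 27.48
ee_pos: [0.6415, -0.0366, 0.1496]
eef_rot: [0.882, -0.472, 0.002, -0.001]
ft_force: [-0.2, 0.7, 0.7]
width: 0.0429
```

Run:
```python
from h import *
from bench import r
s=r.read_state();show(s)
```

```text
t 27.475 press xy [   1.1 -118.9] z 149.6 yaw -56.35 tilt 0.24 F [-0.22  0.66  0.7 ] T [-0.17   0.072  0.635] w 42.9 j7 -1.17
```

>>> carry_out --increments "0 0 0.4 0 0 0 0.03; 0 0 0.8 0 0 0 0.03; 0 0 1.2 0 0 0 0.03; 0 0 1.6 0 0 0 0.03; 0 0 2 0 0 0 0.03"

```text
time: 28.1
ee_pos: [0.6415, -0.0366, 0.1496]
eef_rot: [0.873, -0.488, 0.002, -0.001]
ft_force: [0.0, -0.6, 0.3]
width: 0.0427
```

Run:
```python
from h import *
from bench import r
s=r.read_state();show(s)
```

```text
t 28.1 press xy [   1.2 -119. ] z 149.6 yaw -58.38 tilt 0.24 F [ 0.01 -0.59  0.28] T [-0.14   0.006  0.588] w 42.7 j7 -1.2
```

>>> carry_out --increments "0 0 0 0 0 0 0.075; 0 0 0 0 0 0 0.075; 0 0 -5 0 0 -0.03 0.075; 0 0 -10 0 0 -0.055 0.075; 0 0 -10 -0.04 0.0 -0.055 0.075"

```text
time: 28.72
ee_pos: [0.6219, -0.005, 0.2063]
eef_rot: [0.911, -0.412, 0.004, -0.001]
ft_force: [-0.6, 0.8, -0.1]
width: 0.0741
```

Run:
```python
from h import *
from bench import r
s=r.read_state();show(s);go(s,0,.12,.2,-50)
```

```text
t 28.725 press xy [-11.7 -84.1] z 206.3 yaw -48.61 tilt 0.44 F [-0.55  0.82 -0.08] T [ 0.089 -0.019 -0.002] w 74.1 j7 -1.07
turn [-0.32 -0.3   1.39] shift [-0.1713 -0.1116  0.006 ]
```

>>> carry_out --increments "0 0 0 -0.045 -0.03 0 0.07; 0 0 1 -0.09 -0.06 0 0.07; -0.3 -0.3 1.4 -0.135 -0.09 0 0.07; -0.3 -0.3 1.4 -0.171 -0.1116 0 0.07; -0.3 -0.3 1.4 -0.171 -0.1116 0.005 0.07"

```text
time: 29.35
ee_pos: [0.5911, 0.2019, 0.2015]
eef_rot: [0.908, -0.42, -0.0, -0.001]
ft_force: [0.5, -0.6, -0.2]
width: 0.0701
```

Run:
```python
from h import *
from bench import r
s=r.read_state();show(s);go(s,0,.12,.147,-50)
```

```text
t 29.35 press xy [ -0.4 124.8] z 201.5 yaw -49.65 tilt 0.15 F [ 0.47 -0.57 -0.15] T [-0.039 -0.051  0.05 ] w 70.1 j7 -1.45
turn [-0.12  0.09  0.35] shift [0.0045 0.0021 0.0544]
```

>>> carry_out --increments "0 0 0 0.0045 0.002 0.015 0.07; 0 0 0 0.0045 0.002 0.054 0.07; 0 0 0 0.0045 0.002 0.054 0.07; 0 0 0 0.0045 0.002 0.054 0.03; 0 0 0 0.0045 0.002 0.054 0.03"

```text
time: 29.98
ee_pos: [0.5933, 0.1973, 0.1489]
eef_rot: [0.907, -0.42, 0.0, -0.002]
ft_force: [-0.3, -0.2, -1.3]
width: 0.0574
```

>>> carry_out --increments "0 0 0 0 0 0 0.03; 0 0 0 0 0 0 0.03; 0 0 0 0 0 0 0.03; 0 0 0 0 0 0 0.03; 0 0 0 0 0 0 0.03"

```text
time: 30.6
ee_pos: [0.5928, 0.1987, 0.1499]
eef_rot: [0.908, -0.42, 0.0, -0.003]
ft_force: [-4.7, 2.3, 5.1]
width: 0.0429
```

Run:
```python
from h import *
from bench import r
s=r.read_state();show(s)
```

```text
t 30.6 press xy [  0.7 121.2] z 149.9 yaw -49.61 tilt 0.29 F [-4.68  2.35  5.06] T [ 0.559  1.133 -0.023] w 42.9 j7 -1.46
```

>>> carry_out --increments "0 0 0.3 0 0 0 0.03; 0 0 0.6 0 0 0 0.03; 0 0 0.9 0 0 0 0.03; 0 0 1.2 0 0 0 0.03; 0 0 1.5 0 0 0 0.03"

```text
time: 31.22
ee_pos: [0.5928, 0.1986, 0.1499]
eef_rot: [0.902, -0.432, 0.0, -0.003]
ft_force: [-1.6, -0.6, 0.4]
width: 0.0432
```

Run:
```python
from h import *
from bench import r
s=r.read_state();show(s)
```

```text
t 31.225 press xy [  0.6 121.2] z 149.9 yaw -51.13 tilt 0.29 F [-1.64 -0.63  0.39] T [0.002 0.345 0.622] w 43.2 j7 -1.49
```

>>> carry_out --increments "0 0 0.3 0 0 0 0.03; 0 0 0.6 0 0 0 0.03; 0 0 0.9 0 0 0 0.03; 0 0 1.2 0 0 0 0.03; 0 0 1.5 0 0 0 0.03"

```text
time: 31.85
ee_pos: [0.5929, 0.1986, 0.1499]
eef_rot: [0.896, -0.443, 0.0, -0.003]
ft_force: [-1.1, -0.5, 0.2]
width: 0.043
```

Run:
```python
from h import *
from bench import r
s=r.read_state();show(s)
```

```text
t 31.85 press xy [  0.7 121.2] z 149.9 yaw -52.65 tilt 0.29 F [-1.08 -0.46  0.22] T [-0.031  0.279  0.661] w 43.0 j7 -1.51
```

Left is at +0.23 N m over free (about 50 N), with the knobs at 148.4° left and 148.0° right. Release and clear away.

>>> carry_out --increments "0 0 0 0 0 0 0.08; 0 0 0 0 0 0 0.08; 0 0 0 0 0 0 0.08; 0 0 0 0 0 -0.04 0.08; 0 0 0 0 0 -0.09 0.08"

```text
time: 32.48
ee_pos: [0.5921, 0.1978, 0.2401]
eef_rot: [0.896, -0.444, -0.001, -0.002]
ft_force: [0.7, -0.1, 1.0]
width: 0.0784
```

>>> carry_out --increments "0 0 0 -0.03 0.03 -0.03 0.08; 0 0 0 -0.06 0.06 -0.03 0.08; 0 0 0 -0.08 0.08 -0.03 0.08; 0 0 0 -0.08 0.08 -0.03 0.08; 0 0 0 -0.08 0.08 -0.03 0.08"

```text
time: 33.1
ee_pos: [0.4807, 0.2123, 0.2703]
eef_rot: [0.896, -0.444, -0.0, -0.002]
ft_force: [-0.7, -0.4, 0.3]
width: 0.0798
```

Run:
```python
from h import *
from bench import r
show(r.read_state())
im,d=r.camera("scene");cv2.imwrite("pics/s7.png",im)
z=np.load("pics/scenem.npz");C=cloud("scene",d,z["K"],z["E"])
P=np.stack([(C[...,:2]-O)@XP,(C[...,:2]-O)@YP],-1)*1e3
for y in (-60,-40,0,40,60):
    m=(abs(P[...,1]-y)<4)&(P[...,0]>20)&(P[...,0]<75)&(abs(C[...,2]-.053)<.006)
    print(y,"rep max x",np.round(np.sort(P[m][:,0])[-4:],1))
for y in(-90,-50,0,50,90):
    m=(abs(P[...,1]-y)<8)&(abs(P[...,0])<12)&(C[...,2]>.07)&(C[...,2]<.11);print(y,"bar z",np.round(np.median(C[...,2][m])*1e3,1))
```

```text
t 33.1 press xy [-106.4  157. ] z 270.3 yaw -52.72 tilt 0.22 F [-0.68 -0.4   0.26] T [-0.027 -0.025 -0.015] w 79.8 j7 -1.5
-60 rep max x [46.8 47.3 47.8 48.6]
-40 rep max x [47.3 47.6 47.9 48.2]
0 rep max x [46.9 46.9 47.2 47.6]
40 rep max x [47.4 48.6 48.9 50. ]
60 rep max x [46.9 47.5 48.3 49.3]
-90 bar z 85.2
-50 bar z 84.7
0 bar z 85.1
50 bar z 84.1
90 bar z 84.5
```

View pics/s7.png

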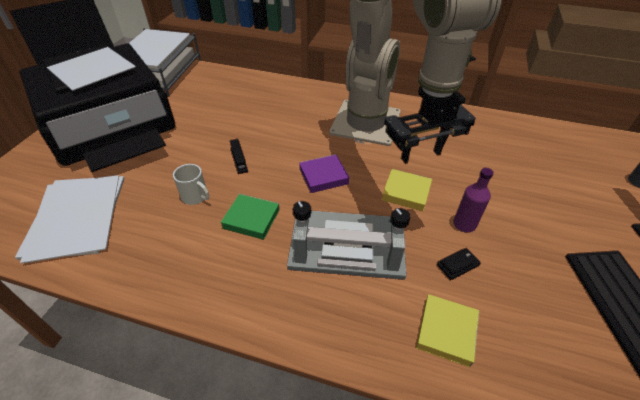

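The arm is clear, the bystanders are unmoved, the bar is level (84–85 mm) and the report is still against the stop. I'm handing in.

```bash
python3 -c "
from bench import r
print(r.close_job())"
```

```text
the job is handed in; nothing more can be done
None
```

I pushed the report flush against the back stop and screwed the clamp bar down onto it. I turned the knobs alternately, keeping the ends within about 2.9 mm of each other. I handed the job in at about 33 s of the 72 s allowed; no verdict was reported.

**Last checks**
- **Report:** its spine edge measured x ≈ 47–50 mm across the whole width, with the stop face at about 46–49 mm in the same view, so it is flush and square.
- **Bar:** the knobs ended at about 148.4° left and 148.0° right. Depth readings put the bar top level within about 1 mm, though those readings are only good to about 2 mm.
- **Grip:** the last left-knob readings averaged about 0.23 N m over free (about 50 N at that end), and the right knob about 0.19 (about 42 N). That puts the total at roughly 90–100 N.
- **Arm and desk:** the arm ended clear, and the bottle, mug, stapler and mouse look unmoved in the picture.

**What disagreed:** the torque readings were noisy, by about ±0.05 N m, and one left reading dropped to 0.47. The knob marks showed no slip. Because of the noise, the force is my estimate from the averaged torques and the turn angle past contact, not a direct measurement.

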